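Stretch the spring on the bench tester to its set mark and hold it for the reading

ROBOT

A 7-joint arm with a two-finger parallel gripper is mounted at the origin on a cart in front of the work surface, level with it; the furniture and walls round the work are solid. World frame = base frame: x ahead of the robot, y to its left, z up, the work surface at z = 0. Lengths are in m, angles in rad, forces in N, time in s.
With the tool pointing down it reaches from about 0.4 to 0.875 m from the base axis. Payload 19.3 kg.
Tool frame: the origin (TCP) lies midway between the tips of the shut fingers; the grasp point (between the pads) lies 19 mm behind it; z points along the fingers, y is the line along which they close (so a half turn about z gives the same grasp; the last joint's range is limited). The gripper opens to 85 mm and grips with 20 to 120 N. Pads are 22 mm wide; open, the fingers measure 114 mm over their backs; the gripper's body (76 mm by 85 mm) begins 54 mm behind the grasp point. The pads swing forward as they close: fully open they stand 13 mm farther back than shut.
Start: joints at [1.27, 0.521, -0.036, 1.599, 0.021, 1.021, -0.113], TCP at [0.143, -0.608, 0.231] pointing down, gripper open.
Joint ranges: [-2.91, 2.91], [-0.3, 2.13], [-1.5, 1.42], [0.17, 2.43], [-1.26, 4.41], [0.16, 1.93], [-2.52, 2.52]. Speed limits (rad/s): [1.89, 1.89, 2.39, 2.39, 3.01, 3.01, 3.01].

INTERFACE

Orientations are given as [roll, pitch, yaw] about the fixed x, y, z axes, in that order (R = Rz(yaw) Ry(pitch) Rx(roll)).
In Python, from workcell import bot, camrig, workorder, observe gives the robot as it stands (bot), with the cameras (camrig), the job (workorder) and the readings as plain functions.
- The arm moves only by the tool nudge_tcp, called after "Call:" as name(argument=value, ...), one argument or row to a line, values as JSON. Schema: {"type":"object","properties":{"segments":{"type":"object","properties":{"steps":{"type":"array","items":{"type":"array","items":{"type":"number"},"minItems":7,"maxItems":7},"minItems":1,"maxItems":5}},"additionalProperties":false,"required":["steps"]},"grip_n":{"type":"number"},"only":{"type":"string"},"quiet":{"type":"boolean"},"lines":{"type":"string"}},"required":["segments"],"additionalProperties":false}. segments is an object whose key "steps" holds a list of rows, 1 to 5 of them, each of 7 numbers: the finger opening in m, then dx, dy, dz in m, then a rotation vector rx, ry, rz in rad; each row is the pose to reach, as a shift and turn from the pose commanded when the call began, along the tool's axes at that moment; what a row does not reach only later rows make up. A row lasts 1/8 s, in which the tool goes at most 0.0625 m and 0.188 rad, less where a joint would pass 70% of its speed; a pose out of reach is approached as far as the arm can. The fingers move at their own pace and stop on an object; grip_n is the grip in N (left out, the last holds). Time passes only in rows, so rows that do not move let the fingers close. The tool returns the time, the measured TCP pose, the force, the opening and the grip force at its end. only (a regular expression) keeps the lines of the reply that match it, lines (a string "A,B") keeps lines A to B, and quiet returns only ok. Input that does not fit is refused with a message, and nothing moves.
- observe(): the state, without advancing time (a new reading comes with each control period).
- camrig.grab_frame(name): name is "side" or "top"; returns the picture (480x640x3 uint8, blue, green, red); there is no depth.
- camrig.calibration(name): a dict with "vfov" (degrees; the focal length in pixels is half the picture's height over the tangent of half this angle, whatever the lens; pixels are square), "cx", "cy" (the principal point, pixels), "dist_coeffs" ([k1, k2, p1, p2, k3] as OpenCV has them; the pictures are not rectified), "eye" and "attitude" of the camera in the world. Camera axes: x right, y down, z forward; pixel columns grow to the right and rows downward; lengths in m; the calibration is good to about 2 mm. A picture is of the moment at which its call begins. calibration takes no time and is no camera call.
- workorder.job_done(): hands the job in; it is judged then, once.
The state is a dict: "clock": time; "qpos": joint angles; "qd": joint speeds; "joint_efforts": joint torques, N m; "position": TCP position; "tool_rot": TCP orientation; "force": force on the tool from outside, world axes, zero at the start; "moment": the same for the moment, N m; "grip_width": finger opening in m; "finger_force": force on a finger pad.
Only numpy, scipy, OpenCV 4.12 (cv2) and the standard library are available. Lean on these libraries where they do the work, as an engineer would, in place of code of your own. Each camera call takes 0.05 s, during which the arm holds its last target. There are 200 camera calls.

TASK

The small bench tester has an extension spring hooked in, ready for a force reading. Press its hinged clear guard right down until the catch snaps and it stays shut by itself, and only then take the upright black handle and pull the crosshead smoothly out until its pointer stands over the slot of the set rider on the rule, without running past the rider, because an overstretched spring is spoiled. Keep it there for the reading: finish while still holding the handle with the pointer over the slot; do not let go, and leave the loose things round the tester where they are.

Things in the scene. Friction and masses are not known exactly. Their poses are not given: they have to be found in the camera images.
- tester: Fixed spring tester. Origin on the worktop under the bulkhead between slide and spring bay; +x along the bed away from the robot to the dial gauge (113 mm high), +y left. Grey bed x -150 to 165, y -45 to 45 mm (to 63 mm left, under the rule, at x < 0), top 14 mm high; bulkhead and spring bay walls (x 0 to 116 mm) 66 mm high. May stand turned a little.
- crosshead: Bright block 32 x 62 mm, top 45 mm above the worktop, sliding on two guide rods; carries handle and pointer. Axes as the tester's; origin at worktop level under the handle, x = -41 mm in the tester's frame when home. Slides along the tester's -x only, 70 mm at most. A spring pulls it home: 6.5 N at home plus 0.13 N a mm (9 to 14 N at the mark); it flies back if released.
- handle (a point): Grip point on the axis of the crosshead's upright round black handle, 85 mm above the worktop. Handle 26 mm across from 75 to 98 mm height, thinner below, top at 108 mm. Grasp from above, fingers closing along the slide or across it; at home the 66 mm high bulkhead begins 37 mm from the axis on the +x side.
- pointer (a point): Tip of the thin dark pointer (3 mm wide) that sticks out to the left (+y) of the crosshead over the rule, 56.5 mm left of the handle's axis, 36 mm above the worktop; axes as the tester's. It moves one to one with the handle.
- rider: Set rider: small dark clamp 26 mm long with a brass thumbscrew on its left, fixed on the steel rule left of the slide, 20 to 55 mm from the pointer's home towards the near end (-x). Its two cheeks, tops 34.5 mm above the worktop, leave a 10 mm slot; the pointer passes just above them. Origin in its middle, 14 mm above the worktop; axes as the tester's.
- slot (a point): Middle of the rider's slot, 34 mm above the worktop, at y = +56.5 mm in the tester's frame; axes as the tester's. The pointer is on the mark when its x in this frame is 0; the slot reaches 5 mm to either side.
- guard (a joint): Guard angle, rad: 0 shut, grows as it opens; starts 0.5 to 0.85. A stiff hinge keeps it where it is left. Hinge line along the tester's x on the left of the spring bay, free edge on the right. From about 0.1 rad a spring ball catch resists; some 10 to 15 N down on the tab takes it past the catch, which draws it to 0 and keeps it shut. Left before that, it stands ajar.
- guard_tab (a point): Middle of the upper face of the dark tab (44 x 26 mm) at the guard's free edge: the place to press. Moves with the guard; 85 mm from the hinge line, at x = +33 mm in the tester's frame; when shut 71 mm above the worktop (3 mm above the hinge line). The guard is an L of clear plastic in a dark frame: top 112 x 86 mm, side 48 mm deep hanging from the free edge.
- guard_hinge (a point): point on the hinge line of the guard beside the tab (x = +33 mm, y = +40.5 mm in the tester's frame, 68 mm above the worktop); fixed to the tester. Round it stand fixed things: to the right a clear tub with walls 128 mm high, at nearest 20 mm beyond the shut tab; to the left a low organiser (60 mm high) and a tilted carton.
- nut_jar: loose bystander: white-capped jar, 56 mm across, 70 mm high, left of the tester; origin under its centre
- marker: loose bystander: white paint marker with blue cap, 132 mm long, 17 mm thick, lying left of the tester's near end; origin under its centre, y along it
- screw_box: loose bystander: card box, 44 x 60 x 38 mm, right of the tester's near end; origin under its centre
- tape_roll: loose bystander: roll of white tape lying flat, 55 mm across, 26 mm high, further right; origin under its centre

How it is judged:
By the outcome, as a careful person would: the job done as asked, in the order asked, and still so for the second after the job is handed in, while the arm keeps its last pose, push and grip.
It also fails if it takes over 48 s, if anything falls off the work surface, if the arm or the gripper's body presses on something with over 40 N, if the wrist force passes 120 N, or if a joint passes its speed limit or range.

## Working session

There is one attempt and no reset: what is moved stays moved. The work goes in short steps, Python scripts to look and compute and a tool call to move; the robot and the scene stay as the last step left them, time stands still between calls to the robot, and variables do not carry over. Pictures are saved under pics/ and viewed, at most 10 in all, crops included, and the job is handed in when it is done.

```bash
ls; mkdir -p pics; python3 - <<'E'
from workcell import bot, camrig, workorder, observe
import cv2
for n in("side","top"):
    cv2.imwrite(f"pics/{n}0.png",camrig.grab_frame(n)); print(n,camrig.calibration(n))
print(observe())
E
```

```text
pics
workcell.py
side {'vfov': 50.95321039567011, 'cx': 313.9051289405825, 'cy': 233.06446921765638, 'dist_coeffs': array([-0.03036493,  0.        ,  0.        ,  0.        ,  0.        ]), 'eye': array([ 0.39893594, -0.80655572,  0.72664776]), 'attitude': array([-2.29334347,  0.0084631 , -0.19856983])}
top {'vfov': 53.01132612050028, 'cx': 319.3844592726172, 'cy': 240.63067203552552, 'dist_coeffs': array([-0.04277422,  0.        ,  0.        ,  0.        ,  0.        ]), 'eye': array([ 0.32199979, -0.06453367,  1.14755004]), 'attitude': array([-2.93286613e+00, -8.18823078e-04, -1.66155085e+00])}
{'clock': 0.1, 'qpos': array([ 1.26978283,  0.52196737, -0.03632969,  1.59992059,  0.02119715,
        1.0211178 , -0.11279808]), 'qd': array([-5.18012964e-04, -9.34457004e-04, -4.55506196e-05, -1.42823728e-03,
        1.61016670e-03, -9.70808590e-04, -2.37384983e-03]), 'joint_efforts': array([ 5.58350002e-03, -9.28493357e+01,  1.98457718e+00, -3.70532835e+01,
        1.81715941e-02,  5.44750364e-03,  1.90247596e-05]), 'position': array([ 0.14288303, -0.60814553,  0.23078608]), 'tool_rot': array([-3.14056666e+00,  6.83161991e-05,  2.30804394e-01]), 'force': array([0.10271297, 1.03050777, 0.17653804]), 'moment': array([-0.05023252,  0.00163154,  0.01276254]), 'finger_force': 0.0, 'grip_width': 0.08559650116736876}
```

View pics/top0.png

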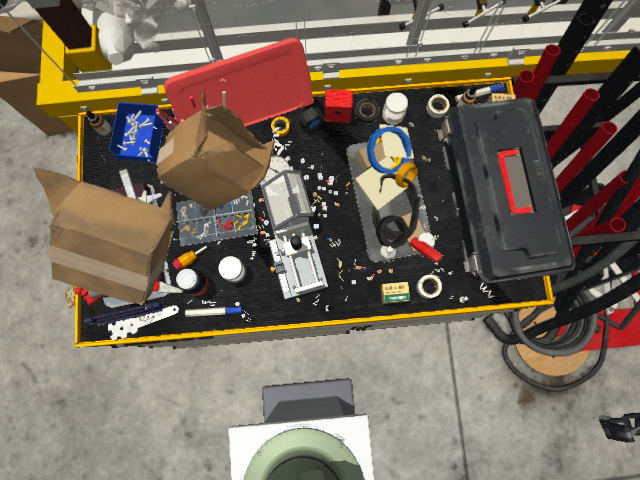

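View pics/side0.png

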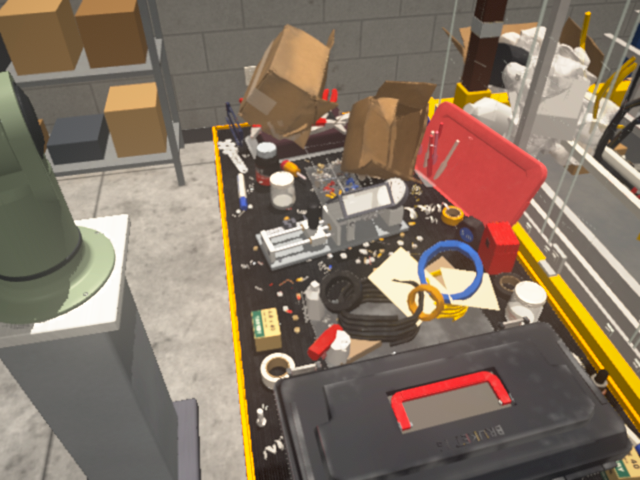

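The top view shows the tester at about (262–328, 170–300), with the handle near (296,242) and the guard tilted open above it. The side view shows it at (258–408, 180–265). I'll zoom in on both.

```bash
python3 - <<'E'
import cv2
a=cv2.imread("pics/top0.png")[160:305,235:355]
b=cv2.imread("pics/side0.png")[165:275,245:415]
cv2.imwrite("pics/topz.png",cv2.resize(a,None,fx=4.1,fy=4.1,interpolation=cv2.INTER_CUBIC))
cv2.imwrite("pics/sidez.png",cv2.resize(b,None,fx=4.7,fy=4.7,interpolation=cv2.INTER_CUBIC))
E
```

```text
(no output)
```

View pics/topz.png

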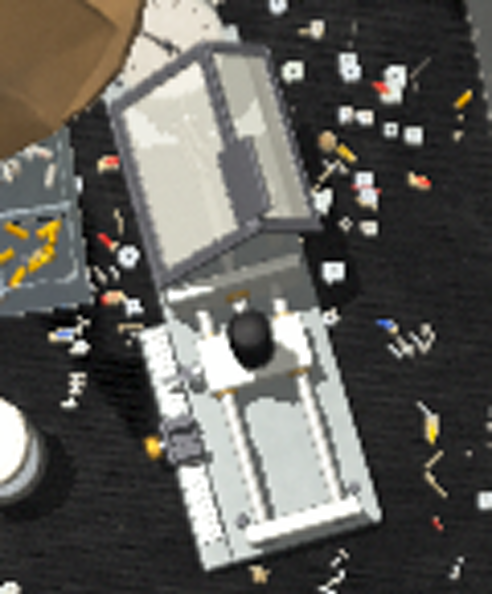

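View pics/sidez.png

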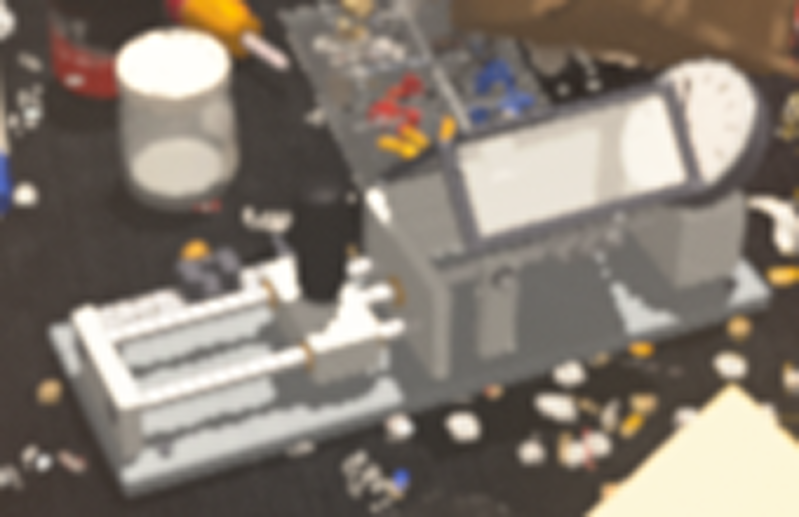

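The top crop shows the bed's near corners at zoomed (205,570) and (380,520), the handle top at ~(250,327), the rider at ~(185,440), and the tab at ~(243,185). The side crop shows the bed's near-right corner at ~(126,470), near-left at (52,328), and the handle top at ~(330,200). Next I'll fit the tester's pose.

```bash
cat > h.py <<'E'
import numpy as np, cv2
from scipy.spatial.transform import Rotation as Ro
from scipy.optimize import least_squares
from workcell import bot, camrig, workorder, observe
def cam(n):
    c=camrig.calibration(n); f=240/np.tan(np.radians(c["vfov"]/2))
    R=Ro.from_euler("xyz",c["attitude"]).as_matrix()
    K=np.array([[f,0,c["cx"]],[0,f,c["cy"]],[0,0,1.]])
    return K,c["dist_coeffs"],R,c["eye"]
C={n:cam(n) for n in("top","side")}
def proj(n,P):
    K,d,R,e=C[n]; r=cv2.Rodrigues(R.T)[0]
    return cv2.projectPoints(np.atleast_2d(P).astype(float),r,-R.T@e,K,d)[0][:,0]
def ray(n,px):
    K,d,R,e=C[n]; u=cv2.undistortPoints(np.array([[px]],float),K,d)[0,0]
    return e,R@np.array([u[0],u[1],1])
def atz(n,px,z):
    e,v=ray(n,px); return e+v*(z-e[2])/v[2]
def W(p,q):  # tester->world
    c,s=np.cos(p[2]),np.sin(p[2]); q=np.asarray(q,float)
    return np.array([p[0]+c*q[0]-s*q[1],p[1]+s*q[0]+c*q[1],q[2]])
def guard(r,h,a,x): # point r from hinge (to the right), h above
    return [x,.0405-r*np.cos(a)-h*np.sin(a),.068+r*np.sin(a)+h*np.cos(a)]
T=lambda x,y:np.array([235+(x-1.6)/4.1,160+(y-1.6)/4.1])
S=lambda x,y:np.array([245+(x-1.9)/4.7,165+(y-1.9)/4.7])
E
cat > fit.py <<'E'
from h import *
# free: tx ty yaw rider guard
obs=[("bNR","top",T(380,518),lambda p:[-.15,-.045,.014]),
("bNL","top",T(205,568),lambda p:[-.15,.063,.014]),
("hand","top",T(250,325),lambda p:[-.041,0,.106]),
("ptr","top",T(191,378),lambda p:[-.041,.0565,.036]),
("rid","top",T(185,440),lambda p:[p[3],.0565,.034]),
("tab","top",T(243,183),lambda p:guard(.085,.003,p[4],.033)),
("gtop","top",T(262,222),lambda p:guard(.086,.0,p[4],.002)),
("gtop2","top",T(206,45),lambda p:guard(.086,.0,p[4],.114)),
("bNR","side",S(125,472),lambda p:[-.15,-.045,.014]),
("bNL","side",S(52,328),lambda p:[-.15,.063,.014]),
("hand","side",S(333,202),lambda p:[-.041,0,.106]),
("gtop","side",S(450,143),lambda p:guard(.086,0,p[4],.002)),
("gtop2","side",S(668,85),lambda p:guard(.086,0,p[4],.114)),
("rid","side",S(208,268),lambda p:[p[3],.0565,.034]),
]
res=lambda p:np.concatenate([proj(n,W(p,f(p)))[0]-px for _,n,px,f in obs])
s=least_squares(res,[.6,.05,.2,-.09,.6],loss="soft_l1")
p=s.x; print(p)
for (k,n,_,_),e in zip(obs,res(p).reshape(-1,2)): print(k,n,e.round(1))
print("handle",W(p,[-.041,0,.085]),"tab",W(p,guard(.085,.003,p[4],.033)),"shut tab",W(p,guard(.085,.003,0,.033)),"pull mm",(-.041-p[3])*1e3)
E
python3 fit.py
```

```text
[ 0.58960031 -0.02752808  0.18167783 -0.077902    0.84025508]
bNR top [ 1.3 -0. ]
bNL top [-0.3  0.1]
hand top [0.8 0.4]
ptr top [-6.7  0.1]
rid top [-1.2  0. ]
tab top [ 1.3 -1.6]
gtop top [-0.3  2.4]
gtop2 top [ 0.3 -1.2]
bNR side [0.8 3.1]
bNL side [0.5 0.4]
hand side [-1.3 -1.8]
gtop side [-2.7 -0. ]
gtop2 side [ 1.9 -0.5]
rid side [-0.3 -0.5]
handle [ 0.54927509 -0.03493596  0.085     ] tab [ 0.62539122 -0.03971457  0.13331095] shut tab [ 0.63009746 -0.06533325  0.071     ] pull mm 36.90199882189212
```

The fit is consistent, with residuals of 1–3 px. The pull is about 37 mm, inside the 20–55 mm range, and the guard stands at about 0.84 rad. Next I'll get the tool-axis distances for the press waypoints.

```bash
cat >> h.py <<'E'
P=np.array([.5896,-.0275,.1817,-.0779,.84])
def delta(t,yaw=P[2]):
    o=observe(); R=Ro.from_euler("xyz",o["tool_rot"])
    G=Ro.from_euler("xyz",[np.pi,0,yaw])
    print("d",R.inv().apply(np.array(t)-o["position"]).round(4),"rot",(R.inv()*G).as_rotvec().round(3),"F",o["force"].round(1),"t",round(o["clock"],2))
E
python3 - <<'E'
from h import *
for x in [(477,275),(445,130)]: print("toolbox",atz("top",x,.2))
for r,z in [(.045,.20),(.045,.15),(.063,.113),(.076,.071)]:
    t=W(P,[.033,.0405-r,z]); print(t.round(3)); delta(t)
E
```

```text
toolbox [ 0.42367519 -0.38994535  0.2       ]
toolbox [ 0.7372634  -0.37149726  0.2       ]
[ 0.623 -0.026  0.2  ]
d [ 0.6004 -0.4569  0.0312] rot [-0.001  0.     0.049] F [0.1 1.  0.2] t 0.1
[ 0.623 -0.026  0.15 ]
d [ 0.6004 -0.4569  0.0812] rot [-0.001  0.     0.049] F [0.1 1.  0.2] t 0.1
[ 0.626 -0.044  0.113]
d [ 0.5996 -0.4388  0.1182] rot [-0.001  0.     0.049] F [0.1 1.  0.2] t 0.1
[ 0.628 -0.056  0.071]
d [ 0.5989 -0.4258  0.1602] rot [-0.001  0.     0.049] F [0.1 1.  0.2] t 0.1
```

Call:
nudge_tcp(
  segments={"steps": [[0, 0, 0, -0.06, 0, 0, 0], [0, 0.02, -0.02, -0.11, 0, 0, 0.02], [0, 0.06, -0.05, -0.12, 0, 0, 0.05], [0, 0.11, -0.08, -0.12, 0, 0, 0.05], [0, 0.155, -0.115, -0.12, 0, 0, 0.05]]},
)

```text
clock: 0.72
position: [0.2687, -0.4595, 0.3512]
tool_rot: [-3.141, -0.0, 0.181]
force: [0.8, -0.4, -0.1]
grip_width: -0.0001
finger_force: 0.0
```

Call:
nudge_tcp(
  segments={"steps": [[0, 0.047, -0.035, 0, 0, 0, 0], [0, 0.094, -0.07, 0, 0, 0, 0], [0, 0.14, -0.106, 0, 0, 0, 0], [0, 0.187, -0.141, 0, 0, 0, 0], [0, 0.234, -0.177, 0, 0, 0, 0]]},
)

```text
clock: 1.35
position: [0.4668, -0.2433, 0.3513]
tool_rot: [3.142, 0.0, 0.18]
force: [0.6, -1.3, -0.3]
grip_width: 0.0002
finger_force: 0.0
```

```bash
python3 - <<'E'
from h import *
delta(W(P,[.033,.0405-.045,.17]))
print(observe()["tool_rot"])
E
```

```text
d [ 0.1926 -0.1858  0.1812] rot [ 0.     0.    -0.001] F [ 0.6 -1.3 -0.3] t 1.35
[3.14152934e+00 1.30693210e-04 1.80470754e-01]
```

Call:
nudge_tcp(
  segments={"steps": [[0, 0.04, -0.04, 0.01, 0, 0, 0], [0, 0.08, -0.08, 0.02, 0, 0, 0], [0, 0.12, -0.12, 0.03, 0, 0, 0], [0, 0.16, -0.16, 0.045, 0, 0, 0], [0, 0.193, -0.18, 0.06, 0, 0, 0]]},
)

```text
clock: 1.98
position: [0.6242, -0.0302, 0.2906]
tool_rot: [-3.141, 0.0, 0.183]
force: [0.1, -0.9, 0.2]
grip_width: 0.0001
finger_force: 0.0
```

```bash
python3 - <<'E'
from h import *
for z in (.1,.15,.2,.25): print(z,atz("top",(270,155),z).round(3),atz("top",(255,185),z).round(3), proj("side",atz("top",(270,155),z)).round(),proj("side",atz("top",(255,185),z)).round())
a=camrig.grab_frame("side")[60:280,240:480]; b=camrig.grab_frame("top")[90:310,150:390]
cv2.imwrite("pics/m1.png",cv2.resize(np.hstack([b,a]),None,fx=1.66,fy=1.66,interpolation=cv2.INTER_CUBIC))
delta(W(P,[.033,.0405-.045,.17]))
E
```

```text
0.1 [0.755 0.01  0.1  ] [0.686 0.049 0.1  ] [[405. 183.]] [[368. 176.]]
0.15 [0.734 0.006 0.15 ] [0.668 0.044 0.15 ] [[399. 165.]] [[363. 159.]]
0.2 [0.714 0.003 0.2  ] [0.651 0.038 0.2  ] [[392. 146.]] [[356. 140.]]
0.25 [ 0.693 -0.001  0.25 ] [0.633 0.033 0.25 ] [[384. 125.]] [[349. 120.]]
d [-0.0006 -0.003   0.1187] rot [-0.002  0.002  0.004] F [-1.9 -0.   0.2] t 2.08
```

View pics/m1.png

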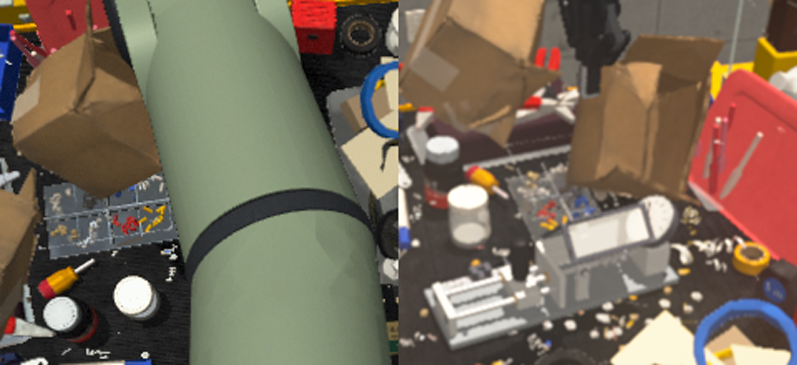

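The top view is mostly hidden by the forearm. In the side view the fingers hang near crop (590,90), beside the carton's top edge. I'll check the carton clearance by triangulation before descending.

```bash
python3 - <<'E'
from h import *
def tri(a,b):
    e,v=ray("top",a);f,w=ray("side",b); v=v/np.linalg.norm(v);w=w/np.linalg.norm(w)
    s=np.linalg.lstsq(np.c_[v,-w],f-e,rcond=None)[0]; A=e+v*s[0];B=f+w*s[1]; return ((A+B)/2).round(3),round(np.linalg.norm(A-B),3)
print(proj("side",[.624,-.03,.29]))
for a,b in [((270,150),(416,180)),((270,150),(434,84)),((220,202),(344,174)),((205,105),(365,99)),((238,120),(434,84)),((160,170),(365,99))]: print(a,b,tri(a,b))
E
```

```text
[[353.97423174 117.21195776]]
(270, 150) (416, 180) (array([0.773, 0.008, 0.103]), np.float64(0.012))
(270, 150) (434, 84) (array([ 0.724, -0.017,  0.32 ]), np.float64(0.096))
(220, 202) (344, 174) (array([0.662, 0.14 , 0.05 ]), np.float64(0.013))
(205, 105) (365, 99) (array([0.737, 0.115, 0.273]), np.float64(0.112))
(238, 120) (434, 84) (array([0.78 , 0.049, 0.292]), np.float64(0.049))
(160, 170) (365, 99) (array([0.719, 0.241, 0.18 ]), np.float64(0.017))
```

The carton stays more than 10 cm from the tool, so it's clear. Descending.

Call:
nudge_tcp(
  segments={"steps": [[0, 0, -0.003, 0.05, 0, 0, 0], [0, 0, -0.003, 0.09, 0, 0, 0], [0, 0, -0.003, 0.12, 0, 0, 0], [0, 0, -0.003, 0.135, 0, 0, 0], [0, 0, -0.003, 0.145, 0, 0, 0]]},
)

```text
clock: 2.7
position: [0.6229, -0.0304, 0.1462]
tool_rot: [3.141, -0.0, 0.18]
force: [0.3, -0.4, 0.7]
grip_width: -0.0001
finger_force: 0.0
```

Call:
nudge_tcp(
  segments={"steps": [[0, 0, 0.004, 0.008, 0, 0, 0], [0, 0, 0.008, 0.016, 0, 0, 0], [0, 0, 0.012, 0.024, 0, 0, 0]]},
)

```text
clock: 3.08
position: [0.6253, -0.0424, 0.1222]
tool_rot: [3.141, -0.001, 0.18]
force: [-0.3, 0.4, 0.3]
grip_width: 0.0003
finger_force: 0.2
```

Call:
nudge_tcp(
  segments={"steps": [[0, 0, 0.004, 0.01, 0, 0, 0], [0, 0, 0.007, 0.02, 0, 0, 0], [0, 0, 0.01, 0.028, 0, 0, 0]]},
)

```text
clock: 3.45
position: [0.6267, -0.0519, 0.0935]
tool_rot: [-3.141, 0.0, 0.181]
force: [-0.8, 0.1, 1.7]
grip_width: -0.0002
finger_force: 0.1
```

Call:
nudge_tcp(
  segments={"steps": [[0, 0, 0.002, 0.006, 0, 0, 0], [0, 0, 0.003, 0.012, 0, 0, 0]]},
)

```text
clock: 3.7
position: [0.6274, -0.0548, 0.082]
tool_rot: [3.142, -0.0, 0.181]
force: [-0.0, 0.9, -0.2]
grip_width: 0.0002
finger_force: 0.1
```

```bash
python3 - <<'E'
from h import *
delta(W(P,[.033,.0405-.078,.071]))
E
```

```text
d [0.0007 0.0038 0.011 ] rot [ 0.    -0.    -0.001] F [-0.   0.9 -0.2] t 3.7
```

Call:
nudge_tcp(
  segments={"steps": [[0, 0, 0.002, 0.003, 0, 0, 0], [0, 0, 0.003, 0.006, 0, 0, 0]]},
)

```text
clock: 3.95
position: [0.628, -0.0565, 0.0767]
tool_rot: [-3.14, -0.0, 0.182]
force: [-2.8, 3.6, 4.7]
grip_width: -0.0001
finger_force: 2.6
```

Call:
nudge_tcp(
  segments={"steps": [[0, 0, 0, 0.003, 0, 0, 0], [0, 0, 0, 0.006, 0, 0, 0]]},
)

```text
clock: 4.2
position: [0.6282, -0.0576, 0.0705]
tool_rot: [3.141, -0.001, 0.181]
force: [-4.8, 2.3, 27.0]
grip_width: -0.0003
finger_force: 13.7
```

```bash
python3 - <<'E'
from h import *
a=camrig.grab_frame("side")[150:290,235:435]
cv2.imwrite("pics/m2.png",cv2.resize(a,None,fx=4,fy=4,interpolation=cv2.INTER_CUBIC))
E
```

```text
(no output)
```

View pics/m2.png

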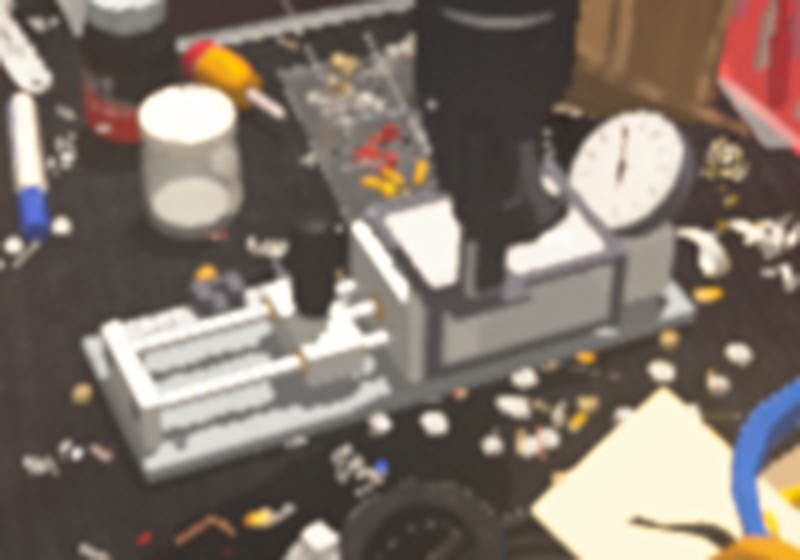

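The picture shows the guard down, with its top level around (500,240). The force rose to 27 N at 70.5 mm, which is its shut height. I'll lift off and check that it stays shut.

Call:
nudge_tcp(
  segments={"steps": [[0, 0, 0, 0, 0, 0, 0], [0, 0, 0, -0.02, 0, 0, 0], [0, 0, 0, -0.06, 0, 0, 0], [0, -0.02, 0, -0.1, 0, 0, 0], [0.085, -0.06, -0.02, -0.11, 0, 0, 0]]},
)

```text
clock: 4.88
position: [0.5664, -0.0497, 0.1834]
tool_rot: [3.14, -0.004, 0.179]
force: [-0.3, -0.5, -0.9]
grip_width: 0.0171
finger_force: 0.0
```

```bash
python3 - <<'E'
from h import *
a=camrig.grab_frame("side")[150:290,235:435]
cv2.imwrite("pics/m3.png",cv2.resize(a,None,fx=4,fy=4,interpolation=cv2.INTER_CUBIC))
delta(W(P,[-.041,0,.15])); delta(W(P,[-.041,0,.066]))
E
```

```text
d [-0.0091 -0.0147  0.0334] rot [ 0.001 -0.001 -0.001] F [3.1 2.1 2.1] t 4.92
d [-0.0091 -0.0148  0.1174] rot [ 0.001 -0.001 -0.001] F [3.1 2.1 2.1] t 4.92
```

View pics/m3.png

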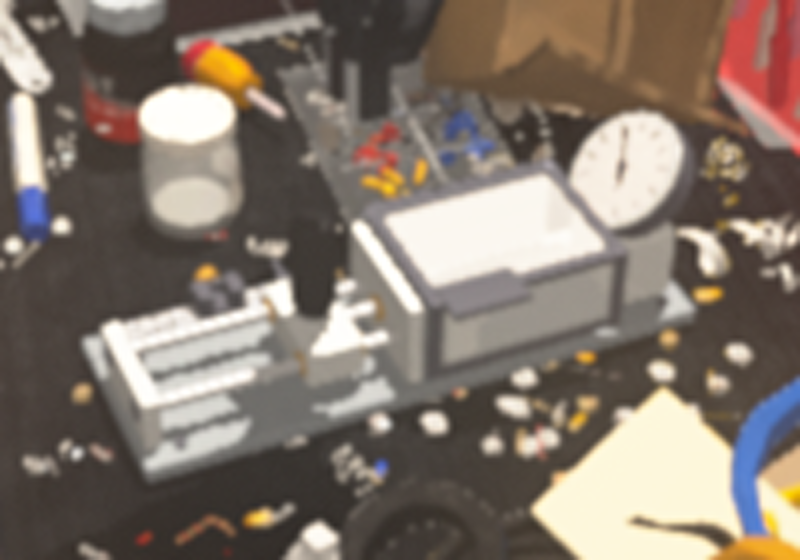

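The guard stays shut with the hand off it, its tab at crop (485,290). I'll check that numerically against the projected angle.

```bash
python3 - <<'E'
from h import *
f=lambda p:(p-[235,150])*4
for a in (0,.1): print(a,f(proj("side",W(P,guard(.085,.003,a,.033)))), f(proj("side",W(P,guard(.086,0,a,.002)))), f(proj("side",W(P,guard(.086,0,a,.114)))))
print("handle top",f(proj("side",W(P,[-.041,0,.108]))))
E
```

```text
0 [[486.60970467 293.61536614]] [[430.96179854 314.68545521]] [[629.60182944 260.50228153]]
0.1 [[487.30792819 280.53997101]] [[431.11380588 301.08561689]] [[630.78003202 247.03408779]]
handle top [[316.42679792 219.71762212]]
```

Call:
nudge_tcp(
  segments={"steps": [[0.085, -0.009, -0.0148, 0.01, 0, 0, 0], [0.085, -0.009, -0.0148, 0.01, 0, 0, 0], [0.085, -0.009, -0.0148, 0.01, 0, 0, 0], [0.085, -0.009, -0.0148, 0.01, 0, 0, 0]]},
)

```text
clock: 5.42
position: [0.5543, -0.0363, 0.1706]
tool_rot: [3.141, -0.0, 0.18]
force: [0.6, 0.9, -1.1]
grip_width: 0.0851
finger_force: 0.0
```

The tab lies at y≈292, against 293.6 predicted shut and 280.5 at 0.1 rad, so the catch has snapped. Now the handle.

```bash
python3 - <<'E'
from h import *
delta(W(P,[-.041,0,.066]))
E
```

```text
d [-0.0047 -0.0023  0.1046] rot [ 0.    -0.    -0.002] F [ 0.6  0.9 -1.1] t 5.42
```

Call:
nudge_tcp(
  segments={"steps": [[0.085, -0.005, -0.001, 0.02, 0, 0, 0], [0.085, -0.005, -0.001, 0.05, 0, 0, 0], [0.085, -0.005, -0.001, 0.08, 0, 0, 0], [0.085, -0.005, -0.001, 0.1, 0, 0, 0], [0.085, -0.005, -0.001, 0.104, 0, 0, 0]]},
  grip_n=60,
)

```text
clock: 6.05
position: [0.5483, -0.036, 0.0653]
tool_rot: [-3.141, 0.002, 0.181]
force: [-0.3, 0.5, 1.1]
grip_width: 0.0852
finger_force: 0.0
```

```bash
python3 - <<'E'
from h import *
delta(W(P,[-.041,0,.066]))
E
```

```text
d [ 0.0012 -0.0009 -0.0007] rot [-0.     0.002 -0.001] F [-0.3  0.5  1.1] t 6.05
```

Call:
nudge_tcp(
  segments={"steps": [[0.0, 0.001, -0.001, 0, 0, 0, 0], [0.0, 0.001, -0.001, 0, 0, 0, 0], [0.0, 0.001, -0.001, 0, 0, 0, 0], [0.0, 0.001, -0.001, 0, 0, 0, 0], [0.0, 0.001, -0.001, 0, 0, 0, 0]]},
  grip_n=70,
)

```text
clock: 6.68
position: [0.5494, -0.0312, 0.0676]
tool_rot: [-3.139, -0.001, 0.183]
force: [-11.0, 18.7, 24.2]
grip_width: 0.0241
finger_force: 67.9
```

Call:
nudge_tcp(
  segments={"steps": [[0.0, 0, 0, 0, 0, 0, 0], [0.0, 0, 0, 0, 0, 0, 0]]},
)

```text
clock: 6.92
position: [0.5494, -0.0312, 0.0676]
tool_rot: [-3.139, -0.001, 0.183]
force: [-11.2, 19.2, 23.4]
grip_width: 0.0241
finger_force: 67.9
```

```bash
python3 - <<'E'
from h import *
delta(W(P,[-.041,0,.066]))
E
```

```text
d [-0.0008  0.0036  0.0016] rot [-0.003 -0.001  0.002] F [-11.2  19.2  23.4] t 6.92
```

The handle is held (24 mm, 68 N), but it sits about 4 mm left of my commanded line. I'll relax the side load first, then pull.

Call:
nudge_tcp(
  segments={"steps": [[0, 0, -0.002, -0.001, 0, 0, 0], [0, 0, -0.0045, -0.002, 0, 0, 0]]},
)

```text
clock: 7.18
position: [0.5488, -0.0309, 0.0679]
tool_rot: [3.141, -0.0, 0.181]
force: [10.5, -12.5, -30.5]
grip_width: 0.0238
finger_force: 70.0
```

Call:
nudge_tcp(
  segments={"steps": [[0, -0.004, 0, 0, 0, 0, 0], [0, -0.008, 0, 0, 0, 0, 0], [0, -0.012, 0, 0, 0, 0, 0], [0, -0.012, 0, 0, 0, 0, 0]]},
)

```text
clock: 7.68
position: [0.5371, -0.0333, 0.0679]
tool_rot: [3.141, -0.0, 0.18]
force: [8.9, -5.0, -21.6]
grip_width: 0.0236
finger_force: 71.1
```

```bash
python3 - <<'E'
from h import *
a=camrig.grab_frame("top")[200:310,235:345];b=camrig.grab_frame("side")[180:280,235:345]
cv2.imwrite("pics/m4.png",np.hstack([cv2.resize(x,(400,400),interpolation=cv2.INTER_CUBIC) for x in(a,b)]))
o=observe();c,s=np.cos(P[2]),np.sin(P[2]);d=o["position"][:2]-P[:2];print("tester x,y",d@[c,s],d@[-s,c])
E
```

```text
tester x,y -0.05255169301224606 0.0037962652758924726
```

View pics/m4.png

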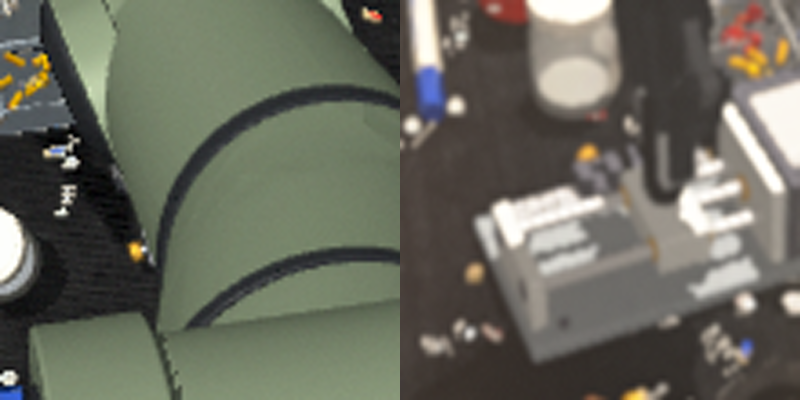

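The arm hides the slide in the top view. The side view shows the crosshead followed the pull by about 12 mm, with the rider at crop (605,175). I'll measure the exact pull by rectifying the first pictures onto the pointer plane, z = 35 mm.

```bash
python3 - <<'E'
from h import *
xs=np.arange(-115,-5,1/7.); ys=np.arange(80,42,-1/7.)
X,Y=np.meshgrid(xs,ys); out=[]
c,s=np.cos(P[2]),np.sin(P[2])
Q=np.stack([P[0]+c*X/1e3-s*Y/1e3,P[1]+s*X/1e3+c*Y/1e3,np.full_like(X,.035)],-1).reshape(-1,3)
for n in("top","side"):
    m=proj(n,Q).reshape(*X.shape,2).astype(np.float32)
    w=cv2.remap(cv2.imread(f"pics/{n}0.png"),m,None,cv2.INTER_CUBIC)
    for k in range(-110,-5,10): cv2.line(w,(int((k+115)*7),0),(int((k+115)*7),12 if k%50 else 25),(0,255,0),1)
    cv2.line(w,(0,int((80-56.5)*7)),(12,int((80-56.5)*7)),(0,0,255),1)
    out.append(w)
im=np.vstack(out); print(im.shape); cv2.imwrite("pics/rect.png",im)
E
```

```text
(532, 770, 3)
```

View pics/rect.png

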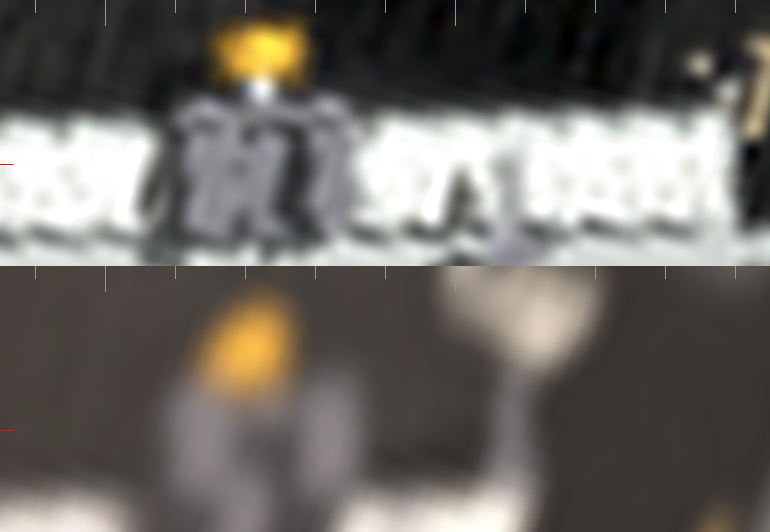

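Both views agree. In the top view the rider centre is at column 265 and the pointer at 511. In the side view the slot is at 266 and the pointer at 512. The pull is 246/7 = 35.1 mm from home. TCP home was at tester x = −40.2 mm, so the target is −75.3 mm, and I'm at −52.6 mm.

Call:
nudge_tcp(
  segments={"steps": [[0, -0.004, 0, 0.001, 0, 0, 0], [0, -0.008, 0, 0.001, 0, 0, 0], [0, -0.012, 0, 0.001, 0, 0, 0], [0, -0.016, 0, 0.001, 0, 0, 0], [0, -0.019, 0, 0.001, 0, 0, 0]]},
)

```text
clock: 8.4
position: [0.5199, -0.0367, 0.0678]
tool_rot: [3.14, -0.004, 0.18]
force: [11.6, -5.4, -10.8]
grip_width: 0.0236
finger_force: 72.3
```

Call:
nudge_tcp(
  segments={"steps": [[0, 0, 0, 0, 0, 0, 0], [0, 0, 0, 0, 0, 0, 0]]},
)

```text
clock: 8.65
position: [0.52, -0.0367, 0.0678]
tool_rot: [3.14, -0.003, 0.18]
force: [11.5, -6.7, -9.7]
grip_width: 0.0239
finger_force: 72.3
```

```bash
python3 - <<'E'
from h import *
o=observe();c,s=np.cos(P[2]),np.sin(P[2]);d=o["position"][:2]-P[:2];print("tester x,y",d@[c,s],d@[-s,c])
E
```

```text
tester x,y -0.07012683744948678 0.0035566503517379614
```

Call:
nudge_tcp(
  segments={"steps": [[0, -0.002, 0, 0.0005, 0, 0, 0], [0, -0.004, 0, 0.0005, 0, 0, 0], [0, -0.005, 0, 0.0005, 0, 0, 0], [0, -0.005, 0, 0.0005, 0, 0, 0], [0, -0.005, 0, 0.0005, 0, 0, 0]]},
)

```text
clock: 9.28
position: [0.5156, -0.0375, 0.0678]
tool_rot: [3.14, -0.005, 0.18]
force: [11.4, -6.1, -1.9]
grip_width: 0.0238
finger_force: 73.1
```

```bash
python3 - <<'E'
from h import *
o=observe();c,s=np.cos(P[2]),np.sin(P[2]);d=o["position"][:2]-P[:2];print("tester x,y",d@[c,s],d@[-s,c])
f=camrig.grab_frame("side")
xs=np.arange(-115,-5,1/7.); X,Y=np.meshgrid(xs,np.arange(80,42,-1/7.)); 
Q=np.stack([P[0]+c*X/1e3-s*Y/1e3,P[1]+s*X/1e3+c*Y/1e3,np.full_like(X,.035)],-1).reshape(-1,3)
w=cv2.remap(f,proj("side",Q).reshape(*X.shape,2).astype(np.float32),None,cv2.INTER_CUBIC)
# crosshead top plane z=45mm, right end y -50..-10, before and now
xs=np.arange(-115,-5,1/7.); X,Y=np.meshgrid(xs,np.arange(-10,-50,-1/3.5)); 
Q=np.stack([P[0]+c*X/1e3-s*Y/1e3,P[1]+s*X/1e3+c*Y/1e3,np.full_like(X,.045)],-1).reshape(-1,3)
m=proj("side",Q).reshape(*X.shape,2).astype(np.float32)
r=[cv2.remap(i,m,None,cv2.INTER_CUBIC) for i in(cv2.imread("pics/side0.png"),f)]
cv2.imwrite("pics/fin.png",np.vstack([w]+r))
E
```

```text
tester x,y -0.07455286435543251 0.003510902238171481
```

View pics/fin.png

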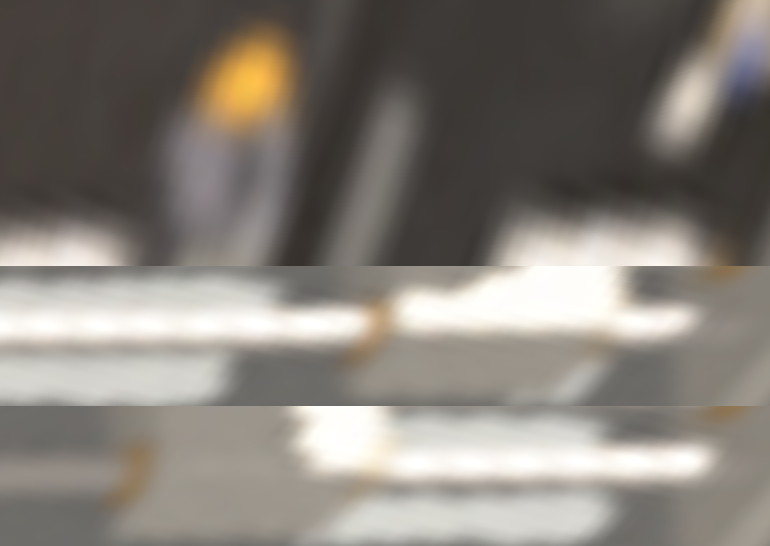

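In the picture the bronze bushing moved from column 376 to 137, or 34.1 mm, which agrees with the TCP's 34.4 mm. The pointer is about 0.8 mm short of mid-slot, so I'll add a last small trim and hand in while still gripping.

Call:
nudge_tcp(
  segments={"steps": [[0, -0.0008, 0, 0, 0, 0, 0], [0, -0.0008, 0, 0, 0, 0, 0], [0, -0.0008, 0, 0, 0, 0, 0], [0, -0.0008, 0, 0, 0, 0, 0]]},
)

```text
clock: 9.82
position: [0.5149, -0.0377, 0.0678]
tool_rot: [3.14, -0.005, 0.18]
force: [12.5, -6.5, -1.9]
grip_width: 0.0241
finger_force: 73.1
```

```bash
python3 - <<'E'
from h import *
o=observe();c,s=np.cos(P[2]),np.sin(P[2]);d=o["position"][:2]-P[:2];print(d@[c,s],o["force"],o["finger_force"])
print(workorder.job_done())
E
```

```text
-0.07529061180828642 [12.4677853  -6.45846399 -1.94414618] 73.1042155623436
the job is handed in; nothing more can be done
None
```

The guard is snapped shut and stays shut on its own; the crosshead was then pulled about 35 mm so the pointer stands over the middle of the rider's slot, and the job was handed in at 9.8 s with the handle still gripped.

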